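Fetch the red seasoning tin from the carousel to the griddle rack

TASK

Turn the seasoning carousel until the red tin stands at the middle of the wire guard's open front, and lift it out there. Stand it on the small wooden board and let go so that you can change your grip, then stand it upright on the red mat in the empty bay of the steel rack; lower it each time, do not drop it. Leave the other tins standing in their places, and do not disturb the bottle or the cup.

Things in the scene. Friction and masses are not known exactly. Their poses are not given: they have to be found in the camera images.
- guard: fixed round base plate (344 mm wide, 8 thick); origin: centre of its underside, on the table and on the turning axis. Carries a guard of 6 mm wire: arcs at radius 90 and 125 mm, centre height 165 mm, and posts at radius 165 mm, at 0 and +-110 degrees from its +x. The arcs cover the tins except in the open front, centred on its -x (roughly towards the robot), 55 degrees to either side.
- front (a point): fixed point on the guard: middle of the open front, 105 mm from the turning axis along the guard's -x, at the height of the turntable's top (40 mm). A tin can be lifted out only in the open front.
- knob (a point): top centre of the orange bar grip on the carousel's hub, on the turning axis, 168 mm above the table. The bar is 56 mm long (along this point's x), 14 mm thick (along y) and 50 mm deep below this point. It turns with the carousel; the hub below is 38 mm across.
- carousel (a joint): angle of the black turntable (304 mm wide, top 40 mm above the table), rad, 0 at the start whatever its heading, counter-clockwise from above positive, free for 6 rad each way. Turns against light friction (0.12 N m) and stays where it is left.
- pockets (a point): point on the turning axis at the turntable's top; turns with it. Four pockets lie 105 mm out along its +-x and +-y, each with a tin, 56 mm side radial, between two upright plates 48 mm apart (4 mm thick, 32 mm long radially, as high as the tin): no room for fingers beside the tin's 36 mm width, but its inner and outer ends are free (58 mm from inner end to hub).
- red_tin: closed rectangular seasoning tin with a red body and lid and a plain pale label band, 56 (its x) x 36 (its y) x 105 mm tall (its z, up), 0.09 to 0.17 kg; origin at the centre of its underside; the one to move. It starts in one of the carousel's pockets under the wire guard.
- green_tin: closed rectangular seasoning tin with a green body and lid and a plain pale label band, 56 (its x) x 36 (its y) x 105 mm tall (its z, up), 0.09 to 0.17 kg; origin at the centre of its underside; stays in its pocket opposite the red tin, turning with the carousel.
- yellow_tin: closed rectangular seasoning tin with a yellow body and lid and a plain pale label band, 56 (its x) x 36 (its y) x 105 mm tall (its z, up), 0.09 to 0.17 kg; origin at the centre of its underside; stays in its carousel pocket.
- blue_tin: closed rectangular seasoning tin with a blue body and lid and a plain pale label band, 56 (its x) x 36 (its y) x 105 mm tall (its z, up), 0.09 to 0.17 kg; origin at the centre of its underside; stays in its carousel pocket.
- board: fixed small pale wooden board, 130 (x) x 120 (y) x 12 mm thick, the place to put the tin down; origin at the centre of its underside, top 12 mm above the table.
- rack: fixed steel rack, 60 (x) x 148 (y) mm, floor 12 mm above the table; origin: centre of its underside. Plates across it at y = -72, 0, 72 mm (4 mm thick, 30 mm long in x, tops 120 mm above the table) make two bays centred at y = -36 and 36 mm, each 68 mm wide. Lips along both long edges: inner faces x = +-26 mm, tops 26 mm above the table.
- bays (a point): point at the centre of the rack's floor, 12 mm above the table. A tin stands in a bay with its 56 mm side along the rack's y: the plates leave 6 mm at either end, too little for fingers, while its broad sides (36 mm apart, facing the rack's +-x) are free above the lips.
- mat: fixed red mat, 48 (x) x 64 (y) x 4 mm, on the floor of the empty bay: its axes are parallel to the rack's and its origin is the centre of its underside, at the bay's centre; its top is 16 mm above the table. Either bay may be the empty one.
- white_tin: closed rectangular seasoning tin with a white body and lid and a plain pale label band, 56 (its x) x 36 (its y) x 105 mm tall (its z, up), 0.09 to 0.17 kg; origin at the centre of its underside; stands in the other bay of the rack and stays there.
- bottle: amber sauce bottle with a red cap, 60 mm across, 170 mm tall, standing on the table; origin at the centre of its underside. Bystander.
- cup: white plastic cup, 74 mm across, 85 mm tall, standing on the table; origin at the centre of its underside. Bystander.
Mind the look-alikes: they are no part of the job. There is more than one size of the yellow_tin; the one meant has the size given above.

How it is judged:
By the outcome, as a careful person would: the job done as asked, in the order asked, and still so for the second after the job is handed in, with the robot touching nothing.
It also fails if it takes over 72 s, if anything falls off the work surface, if the arm or the gripper's body presses on something with over 40 N, if the wrist force passes 120 N, or if a joint passes its speed limit or range.

ROBOT

A 6-joint arm with a two-finger parallel gripper is mounted at the origin on the work surface. World frame = base frame: x ahead of the robot, y to its left, z up, the work surface at z = 0. Lengths are in mm, angles in rad, forces in N, time in s.
With the tool pointing down it reaches from about 400 to 925 mm from the base axis. Payload 12.5 kg.
Tool frame: the origin (TCP) lies at the centre of the arm's flange, where the gripper is bolted on; the fingertips stand 190 mm ahead of it and the grasp point (between the pads) lies env.grip_point_offset ahead of it (env.grip_point_offset is the distance from the TCP to the grasp point, in mm); z points along the fingers, x is the direction in which the jaws open and shut, and the axes are right-handed (so a half turn about z gives the same grasp; the last joint's range is limited). The gripper opens to 95 mm and grips with 3 to 60 N. Pads are 20 mm wide; open, the fingers measure 119 mm over their backs; the gripper's body (75 mm by 180 mm) begins 59 mm behind the grasp point.
Start: joints at [1.042, 0.491, 1.559, -0, 1.092, -0.106], TCP at [256.424, 569.975, 404.761] pointing down, gripper open.
Joint ranges: [-3.1, 3.1], [-0.84, 2.19], [0.05, 2.79], [-1.13, 4.28], [0.06, 2.93], [-2.69, 2.69]. Speed limits (rad/s): [2.22, 2.22, 2.79, 3.14, 3.14, 3.14].

INTERFACE

Orientations are given as [roll, pitch, yaw] about the fixed x, y, z axes, in that order (R = Rz(yaw) Ry(pitch) Rx(roll)).
In Python, from cell import state, read_camera, camera_model, job_done, env gives the robot as it stands.
- The arm moves only by the tool arm_command, never from a script. Its argument "steps" is a list of rows, each a list of 6 numbers: the shift along the tool's x, y, z in cm, then the turn, a rotation vector about the tool's x, y, z in degrees. In form: [[dx, dy, dz, rx, ry, rz], ...]. A call has 1 to 12 rows; each row is the pose to reach, as a shift and turn from the pose commanded when the call began, along the tool's axes at that moment; what a row does not reach only later rows make up. A row lasts 1/12 s, in which the tool goes at most 41.7 mm and 7.16 degrees, less where a joint would pass 70% of its speed; a pose out of reach is approached as far as the arm can. A call with a gripper value outside its range is refused whole. "jaw" is the finger opening in cm, from 0 to 9.51, set as the call begins (left out, the last holds). The fingers move at their own pace and stop on an object; the grip force is fixed at half the most. Time passes only in rows, so rows that repeat a pose let the fingers close. It gives the time, the measured TCP pose, the force and the opening at its end, in the units of the state.
- state(): the state, without advancing time (a new reading comes with each control period).
- read_camera(name): name is "scene" or "top" or "wrist"; returns the picture (480x640x3 uint8, red, green, blue); there is no depth.
- camera_model(name): a dict with "K" (3x3 intrinsics, pixels), "k1" (the pictures are not rectified: a ray, as slopes to the right and down, at radius r is drawn at 1 + k1 r^2 times it, then the intrinsics apply), "xyz" and "rotation" of the camera in the world. Camera axes: x right, y up, looking along -z (the intrinsics and any distortion apply to the point x, -y, -z); pixel columns grow to the right and rows downward; lengths in mm; the calibration is good to about 2 mm. A picture is of the moment at which its call begins: read the wrist's pose just before it. camera_model takes no time and is no camera call; for the wrist camera it gives the pose at the moment of the call.
- job_done(): hands the job in, once; it reports no verdict.
The state is a dict: "t": time; "joints": joint angles; "qvel": joint speeds; "tau": joint torques, N m; "eef_pos": TCP position; "tcp_rot": TCP orientation; "ft_force": force on the tool from outside, world axes, zero at the start; "moment": the same for the moment, N m; "opening": opening from 0.0 (shut) to 1.0 (fully open).
Only numpy, scipy, OpenCV 4.12 (cv2) and the standard library are available. Lean on these libraries where they do the work, as an engineer would, in place of code of your own. Each camera call takes 0.05 s, during which the arm holds its last target. There are 200 camera calls.

## Working session

There is one attempt and no reset: what is moved stays moved. The work goes in short steps, Python scripts to look and compute and a tool call to move; the robot and the scene stay as the last step left them, time stands still between calls to the robot, and variables do not carry over. Pictures are saved under pics/ and viewed, about 8 in all and at most 12, crops included, and the job is handed in when it is done.

Besides the shell and the picture viewer there is one more tool, called after "Request:" by a JSON object that holds its "op" and its "data", one argument or row to a line. arm_command: Moves the arm, as the interface text tells. Its arguments: {"type":"object","properties":{"steps":{"type":"array"},"jaw":{"type":"number"}},"required":["steps"]}

```bash
ls; mkdir -p pics
cat > h.py <<'E'
import numpy as np, cv2
from cell import state, read_camera, camera_model, job_done, env
def ray(m,u,v):
    K=np.array(m["K"]);xd=np.array([(u-K[0,2])/K[0,0],(v-K[1,2])/K[1,1]]);x=xd.copy()
    for _ in range(20): x=xd/(1+m["k1"]*(x@x))
    R=np.array(m["rotation"]); return np.array(m["xyz"]),R@np.array([x[0],-x[1],-1])
def onz(m,u,v,z):
    o,d=ray(m,u,v); return o+d*(z-o[2])/d[2]
def proj(m,p):
    R=np.array(m["rotation"]);c=R.T@(np.array(p)-np.array(m["xyz"]));x=np.array([c[0],-c[1]])/-c[2]
    x=x*(1+m["k1"]*(x@x));K=np.array(m["K"]);return np.array([K[0,0]*x[0]+K[0,2],K[1,1]*x[1]+K[1,2]])
def save(im,n): cv2.imwrite(n,cv2.cvtColor(im,cv2.COLOR_RGB2BGR))
E
python3 - <<'E'
from h import *
print(state(),env.grip_point_offset)
for n in("scene","top"):
    im=read_camera(n);save(im,f"pics/{n}0.png");m=camera_model(n);print(n,m)
E
```

```text
pics
{'t': 0.0, 'joints': array([ 1.04238560e+00,  4.91598205e-01,  1.55945165e+00, -1.07262796e-05,
        1.09171890e+00, -1.05601137e-01]), 'qvel': array([ 0.00047989,  0.00011192,  0.00089851,  0.00024698, -0.00010948,
       -0.00095071]), 'tau': array([ 4.66196871e-04, -6.12649155e+01, -2.58168858e+01,  6.92818500e-02,
        4.83222515e-02, -1.61494731e-04]), 'eef_pos': array([256.41943318, 569.94728563, 404.13685664]), 'tcp_rot': array([-3.14147815e+00,  1.17055335e-03,  1.14799176e+00]), 'ft_force': array([-0.25252594, -0.08647048, -0.6595611 ]), 'moment': array([ 0.0316896 , -0.00917155, -0.01401959]), 'opening': 1.0004445594830733} 171.3
scene {'K': array([[487.9846174 ,   0.        , 317.34994546],
       [  0.        , 487.9846174 , 245.94829854],
       [  0.        ,   0.        ,   1.        ]]), 'k1': -0.1140564112521796, 'xyz': array([1120.35706923,  453.51480272,  660.72941355]), 'rotation': array([9.30342869e-01, 2.21079905e-04, 2.20674571e+00])}
top {'K': array([[578.85026163,   0.        , 331.25789289],
       [  0.        , 578.85026163, 246.29573981],
       [  0.        ,   0.        ,   1.        ]]), 'k1': -0.06278212627587096, 'xyz': array([ 295.94656227,    8.53525082, 1445.97028902]), 'rotation': array([ 0.17880456,  0.00324315, -1.55104052])}
```

```bash
sed -i 's/^import numpy as np, cv2/import numpy as np, cv2\nfrom scipy.spatial.transform import Rotation as Ro/; s/R=np.array(m\["rotation"\])/R=Ro.from_euler("xyz",m["rotation"]).as_matrix()/' h.py; grep -n from_euler h.py
```

```text
7:    R=Ro.from_euler("xyz",m["rotation"]).as_matrix(); return np.array(m["xyz"]),R@np.array([x[0],-x[1],-1])
11:    R=Ro.from_euler("xyz",m["rotation"]).as_matrix();c=R.T@(np.array(p)-np.array(m["xyz"]));x=np.array([c[0],-c[1]])/-c[2]
```

View pics/top0.png

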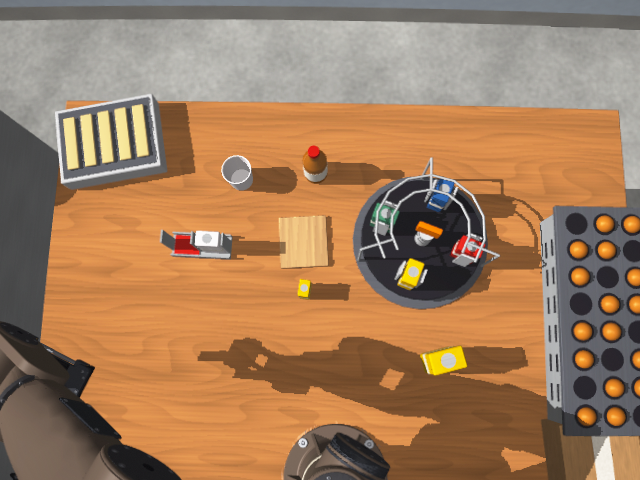

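View pics/scene0.png

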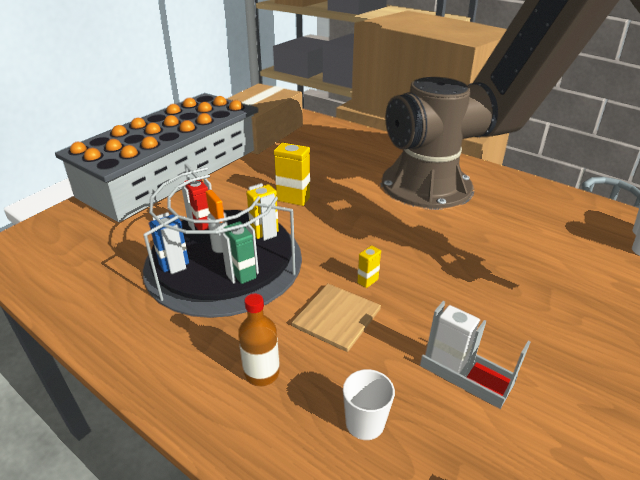

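Run:
```python
from h import *
im=cv2.imread("pics/top0.png")
a=cv2.resize(im[150:315,345:510],(560,560),interpolation=cv2.INTER_CUBIC)
b=cv2.resize(im[210:280,155:235],(240,210),interpolation=cv2.INTER_CUBIC)
c=np.zeros((560,800,3),np.uint8);c[:,:560]=a;c[:210,560:]=b
c[220:460,560:]=cv2.resize(im[205:275,270:340],(240,240),interpolation=cv2.INTER_CUBIC)
cv2.imwrite("pics/c1.png",c)
m=camera_model("top");hsv=cv2.cvtColor(im,cv2.COLOR_BGR2HSV)
def blobs(lo,hi,z,roi,name,mn=25):
    k=cv2.inRange(hsv,lo,hi);q=np.zeros_like(k);x0,y0,x1,y1=roi;q[y0:y1,x0:x1]=k[y0:y1,x0:x1]
    for ct in cv2.findContours(q,0,2)[0]:
        if cv2.contourArea(ct)>mn:
            (cx,cy),s,an=cv2.minAreaRect(ct);bp=cv2.boxPoints(((cx,cy),s,an))
            W=np.array([onz(m,*p,z)[:2] for p in bp]);e=np.diff(np.vstack([W,W[:1]]),axis=0);L=np.hypot(*e.T);i=L.argmax()
            print(name,(round(cx),round(cy)),"xy",W.mean(0).round(1),"size",L[:2].round(),"ang",round(np.degrees(np.arctan2(e[i,1],e[i,0]))%180,1))
car=(345,150,510,315)
blobs((0,150,90),(6,255,255),145,(150,100,510,315),"red")
blobs((8,180,150),(16,255,255),168,car,"orange")
blobs((22,150,120),(34,255,255),145,(280,150,510,400),"yellow")
blobs((65,80,30),(95,255,255),145,car,"green")
blobs((100,100,40),(125,255,255),145,car,"blue")
blobs((0,150,60),(6,255,255),16,(150,200,240,280),"mat")
blobs((12,60,170),(25,140,255),12,(270,200,340,280),"board",500)
blobs((0,0,0),(179,120,45),40,car,"turntable",500)
```

```text
red (471, 252) xy [ 523.4 -303. ] size [17. 30.] ang 86.3
red (460, 244) xy [ 543.1 -278.5] size [46. 15.] ang 156.3
red (187, 244) xy [529.1 349.4] size [42. 55.] ang 88.3
red (314, 152) xy [756.1  63.7] size [26. 30.] ang 1.6
orange (429, 229) xy [ 570.2 -202.2] size [23. 57.] ang 69.3
yellow (446, 360) xy [ 280.1 -240.9] size [86. 52.] ang 105.8
yellow (304, 288) xy [433.4  77.7] size [41. 25.] ang 172.2
yellow (411, 272) xy [ 474.5 -165.1] size [62. 41.] ang 157.1
green (396, 217) xy [ 602.8 -129.5] size [35.  8.] ang 162.1
green (385, 214) xy [ 608.9 -105.4] size [40. 30.] ang 164.8
green (375, 211) xy [615.1 -81.5] size [44.  9.] ang 163.5
blue (433, 208) xy [ 625.7 -217.1] size [11. 34.] ang 65.5
blue (439, 199) xy [ 648.5 -229.7] size [29. 41.] ang 68.5
blue (444, 185) xy [ 680.5 -243.8] size [28. 40.] ang 74.6
mat (187, 244) xy [552.3 383.2] size [47. 60.] ang 88.3
board (303, 241) xy [566.9  90.5] size [121. 129.] ang 4.9
turntable (434, 250) xy [ 546.3 -234.8] size [184. 223.] ang 10.2
```

View pics/c1.png

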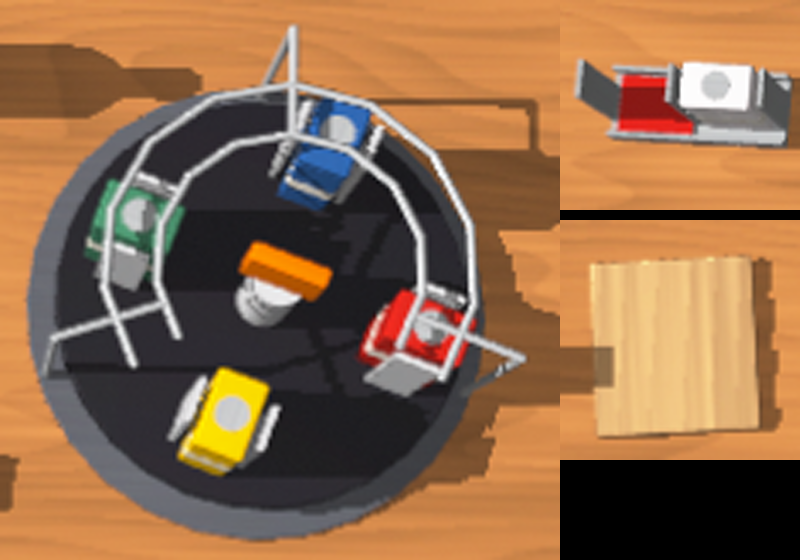

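Run:
```python
from h import *
m=camera_model("top")
P=lambda x,y:(345+x/3.394,150+y/3.394)
T={n:onz(m,*P(*p),145)[:2] for n,p in dict(y=(233,413),g=(141,214),b=(338,128),r=(432,326)).items()}
for n in T: print(n,T[n].round(1))
c=(T['y']+T['b']+T['g']+T['r'])/4; print("centre",c, (T['y']+T['b'])/2,(T['g']+T['r'])/2)
for n in T: d=T[n]-c; print(n,np.hypot(*d).round(1),np.degrees(np.arctan2(d[1],d[0])).round(1))
for p in((293,28),(523,358),(50,340)):
    d=onz(m,*P(*p),167)[:2]-c; print("post",np.hypot(*d).round(1),np.degrees(np.arctan2(d[1],d[0])).round(1))
# knob top corners from crop
for q in [(252,243),(333,268),(322,300),(240,270)]: print(onz(m,*P(*q),168)[:2].round(1))
print("base ring L/R",onz(m,*P(28,295),8)[:2],onz(m,*P(250,540),8)[:2])
# rack crop: scale3 offset 155,210
Q=lambda x,y:(155+(x-560)/3,210+y/3)
print("mat",[onz(m,*Q(*q),16)[:2].round(1) for q in((620,75),(618,130))],"white",onz(m,*Q(716,85),121)[:2])
print("lips z26",[onz(m,*Q(*q),26)[:2].round(1) for q in((612,68),(610,136),(786,143))])
B=lambda x,y:(270+(x-560)/240*70,205+(y-220)/240*70)
print("board",[onz(m,*B(*q),12)[:2].round(1) for q in((591,261),(751,257),(758,428),(598,436))])
```

```text
y [ 476.  -170.6]
g [ 611.4 -108.7]
b [ 674.8 -244.1]
r [ 537.7 -305.6]
centre [ 574.98660372 -207.25356493] [ 575.42723154 -207.3594752 ] [ 574.54597591 -207.14765466]
y 105.5 159.7
g 105.1 69.7
b 106.4 -20.3
r 105.2 -110.8
post 163.6 -1.1
post 165.2 -111.9
post 169.9 109.1
[ 587.4 -180.8]
[ 571.4 -234.7]
[ 549.6 -227. ]
[ 568.9 -172.6]
base ring L/R [580.88599963 -36.86098067] [ 401.59441161 -201.51042613]
mat [array([575.7, 414.6]), array([528.7, 413.1])] white [548.64323737 308.69479362]
lips z26 [array([579.6, 419. ]), array([521.8, 416.7]), array([518.9, 268.9])]
board [array([628.2, 152.6]), array([633.5,  34. ]), array([505.6,  26.1]), array([497.4, 142.8])]
```

```bash
cat >> h.py <<'E'
def step(x,y,z,yaw,cur=None):
    "row (cm,deg) to grasp-point target x,y,z (mm), yaw deg, from the measured pose (or cur=(tcp xyz,rpy))"
    s=state();p,r=cur or (s["eef_pos"],s["tcp_rot"])
    R=Ro.from_euler("xyz",r);T=Ro.from_euler("xyz",[np.pi,0,np.radians(yaw)])
    d=R.inv().apply(np.array([x,y,z+env.grip_point_offset])-p)/10
    print("row",d.round(2),np.degrees((R.inv()*T).as_rotvec()).round(1),"t",round(s["t"],2))
E
python3 -c "
from h import *
step(545,-207,240,-20)"
```

```text
row [-59.01  58.2   -0.65] [ 0.   0.1 85.8] t 0.1
```

Request:
{"op": "arm_command", "data": {
  "steps": [
    [-59,58.2,-0.6,0,0,86],
    [-59,58.2,-0.6,0,0,86],
    [-59,58.2,-0.6,0,0,86],
    [-59,58.2,-0.6,0,0,86],
    [-59,58.2,-0.6,0,0,86],
    [-59,58.2,-0.6,0,0,86],
    [-59,58.2,-0.6,0,0,86],
    [-59,58.2,-0.6,0,0,86],
    [-59,58.2,-0.6,0,0,86],
    [-59,58.2,-0.6,0,0,86],
    [-59,58.2,-0.6,0,0,86],
    [-59,58.2,-0.6,0,0,86]
  ]
}}

```text
t: 1.1
eef_pos: [430.7, 99.3, 408.4]
tcp_rot: [-3.141, -0.0, -0.358]
ft_force: [0.4, 0.3, 0.6]
opening: 1.0
```

```bash
python3 -c "
from h import *
step(545,-207,240,-20)"
```

```text
row [21.44 24.68 -0.29] [-0.  -0.  -0.5] t 1.1
```

Request:
{"op": "arm_command", "data": {
  "steps": [
    [21.4,24.7,-0.3,0,0,-0.5],
    [21.4,24.7,-0.3,0,0,-0.5],
    [21.4,24.7,-0.3,0,0,-0.5],
    [21.4,24.7,-0.3,0,0,-0.5],
    [21.4,24.7,-0.3,0,0,-0.5],
    [21.4,24.7,-0.3,0,0,-0.5],
    [21.4,24.7,-0.3,0,0,-0.5],
    [21.4,24.7,-0.3,0,0,-0.5],
    [21.4,24.7,-0.3,0,0,-0.5],
    [21.4,24.7,-0.3,0,0,-0.5]
  ]
}}

```text
t: 1.93
eef_pos: [546.4, -205.9, 410.4]
tcp_rot: [-3.141, 0.001, -0.346]
ft_force: [0.4, 0.4, 0.0]
opening: 1.002
```

Run:
```python
from h import *
m=camera_model("wrist");im=read_camera("wrist");save(im,"pics/w1.png");print(m,state()["eef_pos"],state()["tcp_rot"])
step(575,-207.2,148,-20)
c=np.array([575,-207.2])
print("knob",proj(m,[*c,168]))
for a in (159.5,69.5,-20.5,-110.5):
    a=np.radians(a);print(proj(m,[*(c+105*np.array([np.cos(a),np.sin(a)])),145]).round())
```

```text
{'K': array([[420.34685998,   0.        , 320.49789459],
       [  0.        , 420.34685998, 233.05536134],
       [  0.        ,   0.        ,   1.        ]]), 'k1': -0.011493187138021298, 'xyz': array([ 571.58378842, -135.90656989,  389.93541184]), 'rotation': array([-0.27290227, -0.00074839, -0.34445465])} [ 546.1158266  -204.63045147  410.64043104] [-3.14116752e+00  1.45002482e-03 -3.44378002e-01]
row [ 2.82 -0.73  9.13] [-0.   0.1  0.3] t 1.98
knob [369.73680093 239.75056613]
[191. 227.]
[374.  40.]
[538. 231.]
[359. 380.]
```

View pics/w1.png

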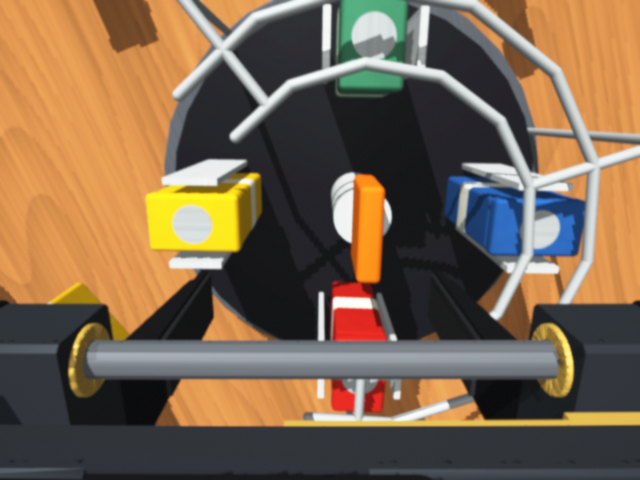

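Run:
```python
from h import *
m=dict(K=np.array([[420.34685998,0,320.49789459],[0,420.34685998,233.05536134],[0,0,1]]),k1=-0.0115,xyz=[ 571.58378842, -135.90656989,  389.93541184],rotation=[-0.27290227, -0.00074839, -0.34445465])
im=cv2.imread("pics/w1.png");hsv=cv2.cvtColor(im,cv2.COLOR_BGR2HSV)
k=cv2.inRange(hsv,(8,180,180),(16,255,255));ct=max(cv2.findContours(k[150:300,330:400],0,2)[0],key=cv2.contourArea)+[330,150]
b=cv2.minAreaRect(ct);print(b)
W=np.array([onz(m,*p,168)[:2] for p in cv2.boxPoints(b)]);print(W.round(1),W.mean(0))
Y,G,B=[onz(m,*p,145)[:2] for p in((193,224),(375,35),(546,229))]
print(Y,G,B,(Y+B)/2,np.degrees(np.arctan2(*(Y-B)[::-1])))
for q in (Y,G,B): d=q-[575,-207.2];print(np.hypot(*d),np.degrees(np.arctan2(d[1],d[0])))
```

```text
((367.8655700683594, 228.56959533691406), (30.10462760925293, 107.27713775634766), 1.6846843957901)
[[ 557.5 -227.3]
 [ 578.4 -170.3]
 [ 593.3 -176.1]
 [ 573.4 -233.6]] [ 575.64563947 -201.80462715]
[ 478.28313032 -169.23552739] [ 613.32091654 -106.6132211 ] [ 678.02782327 -244.24645875] [ 578.15547679 -206.74099307] 159.41713367439752
103.9011744974799 158.5684007551539
107.63917843390348 69.14447567258995
109.48594646378922 -19.77742937826084
```

Request:
{"op": "arm_command", "data": {
  "steps": [
    [2.9,-0.7,0,0,0,0],
    [2.9,-0.7,0,0,0,0],
    [2.9,-0.7,3,0,0,0],
    [2.9,-0.7,6,0,0,0],
    [2.9,-0.7,9.1,0,0,0],
    [2.9,-0.7,9.1,0,0,0],
    [2.9,-0.7,9.1,0,0,0]
  ],
  "jaw": 6
}}

```text
t: 2.57
eef_pos: [575.9, -206.5, 320.0]
tcp_rot: [-3.141, 0.003, -0.342]
ft_force: [0.1, 0.1, 1.4]
opening: 0.639
```

```bash
python3 -c "
from h import *
step(576.5,-207,148,-20);print(state()['ft_force'])"
```

```text
row [0.08 0.03 0.07] [-0.   0.2  0.4] t 2.57
[0.06458551 0.12802049 1.38627598]
```

Request:
{"op": "arm_command", "data": {
  "steps": [
    [0,0,0,0,0,0],
    [0,0,0,0,0,0],
    [0,0,0,0,0,0],
    [0,0,0,0,0,0],
    [0,0,0,0,0,0],
    [0,0,0,0,0,0]
  ],
  "jaw": 0.5
}}

```text
t: 3.07
eef_pos: [575.9, -207.5, 320.8]
tcp_rot: [-3.142, -0.001, -0.343]
ft_force: [0.1, 0.5, 0.2]
opening: 0.267
```

Request:
{"op": "arm_command", "data": {
  "steps": [
    [0,0,0,0,0,0],
    [0,0,0,0,0,0],
    [0,0,0,0,0,0],
    [0,0,0,0,0,0],
    [0,0,0,0,0,0]
  ]
}}

```text
t: 3.48
eef_pos: [575.4, -207.4, 320.4]
tcp_rot: [3.142, 0.002, -0.343]
ft_force: [-7.0, 1.4, 4.5]
opening: 0.147
```

Request:
{"op": "arm_command", "data": {
  "steps": [
    [0,0,0,0,0,5],
    [0,0,0,0,0,10],
    [0,0,0,0,0,15],
    [0,0,0,0,0,20],
    [0,0,0,0,0,25],
    [0,0,0,0,0,30],
    [0,0,0,0,0,35],
    [0,0,0,0,0,40],
    [0,0,0,0,0,45],
    [0,0,0,0,0,48],
    [0,0,0,0,0,50],
    [0,0,0,0,0,50]
  ]
}}

```text
t: 4.48
eef_pos: [574.5, -206.3, 320.4]
tcp_rot: [3.137, 0.005, -1.218]
ft_force: [-17.0, 10.4, 12.3]
opening: 0.149
```

Request:
{"op": "arm_command", "data": {
  "steps": [
    [0,0,0,0,0,5],
    [0,0,0,0,0,10],
    [0,0,0,0,0,15],
    [0,0,0,0,0,18],
    [0,0,0,0,0,20],
    [0,0,0,0,0,21],
    [0,0,0,0,0,21],
    [0,0,0,0,0,21]
  ]
}}

```text
t: 5.15
eef_pos: [574.5, -205.6, 320.4]
tcp_rot: [3.135, 0.005, -1.582]
ft_force: [-14.1, 16.0, 12.9]
opening: 0.142
```

Run:
```python
from h import *
print(state()["tcp_rot"],state()["ft_force"],state()["t"],state()["opening"],state()["eef_pos"])
im=read_camera("top");save(im[150:315,345:510],"pics/t2small.png");save(cv2.resize(im[150:315,345:510],(560,560),interpolation=2),"pics/t2.png")
```

```text
[ 3.1351866   0.00464872 -1.58219363] [-14.09590238  16.04199614  12.90834265] 5.15 0.14241457657736745 [ 574.54290508 -205.5898635   320.37476805]
```

View pics/t2.png

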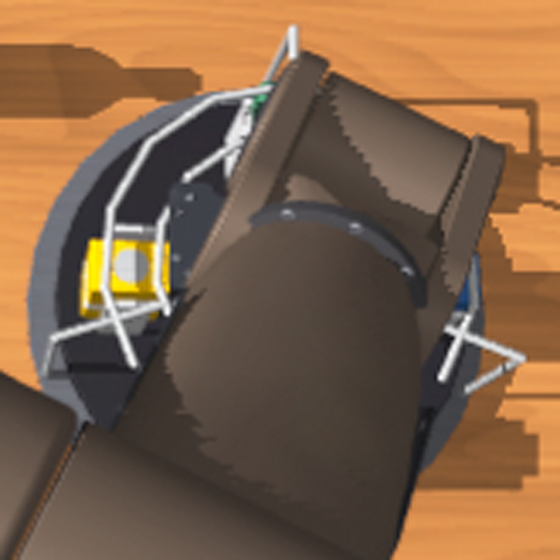

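Run:
```python
from h import *
m=camera_model("top")
p=onz(m,345+131/3.394,150+265/3.394,145)[:2];d=p-[575,-207];print(p,np.hypot(*d),np.degrees(np.arctan2(d[1],d[0])))
```

```text
[ 575.77970413 -101.99734273] 105.00555210070213 89.57455424338886
```

Request:
{"op": "arm_command", "data": {
  "steps": [
    [0,0,0,0,0,0],
    [0,0,0,0,0,0],
    [0,0,0,0,0,0],
    [0,0,0,0,0,0],
    [0,0,-3,0,0,0],
    [0,0,-6,0,0,0],
    [0,0,-9,0,0,0],
    [0,0,-12,0,0,0],
    [0,0,-12,0,0,0]
  ],
  "jaw": 6
}}

```text
t: 5.95
eef_pos: [576.2, -207.7, 446.2]
tcp_rot: [-3.134, -0.004, -1.583]
ft_force: [0.2, -0.9, 0.9]
opening: 0.628
```

```bash
python3 -c "
from h import *
step(475,-285,275,-1.3)"
```

```text
row [ 7.85 10.03 -0.06] [ -0.2  -0.5 -89.4] t 5.95
```

Request:
{"op": "arm_command", "data": {
  "steps": [
    [5.4,10,0,0,-0.5,-89.4],
    [5.4,10,0,0,-0.5,-89.4],
    [5.4,10,0,0,-0.5,-89.4],
    [5.4,10,0,0,-0.5,-89.4],
    [5.4,10,0,0,-0.5,-89.4],
    [5.4,10,0,0,-0.5,-89.4],
    [5.4,10,0,0,-0.5,-89.4],
    [5.4,10,0,0,-0.5,-89.4],
    [5.4,10,0,0,-0.5,-89.4],
    [5.4,10,0,0,-0.5,-89.4],
    [5.4,10,0,0,-0.5,-89.4],
    [5.4,10,0,0,-0.5,-89.4]
  ],
  "jaw": 9.2
}}

```text
t: 6.95
eef_pos: [475.3, -260.5, 439.9]
tcp_rot: [-3.136, 0.006, -0.08]
ft_force: [-0.6, -1.0, 0.5]
opening: 0.964
```

Request:
{"op": "arm_command", "data": {
  "steps": [
    [0,0,0,0,0,-3],
    [0,0,0,0,0,-3],
    [0,0,0,0,0,-3]
  ]
}}

```text
t: 7.2
eef_pos: [475.3, -260.5, 440.0]
tcp_rot: [-3.136, 0.005, -0.036]
ft_force: [0.2, 0.4, -0.4]
opening: 0.968
```

Run:
```python
from h import *
m=camera_model("wrist");im=read_camera("wrist");save(im,"pics/w2.png")
import json;print(json.dumps({k:np.array(v).tolist() for k,v in m.items()}),file=open("w2.json","w"))
print(m["xyz"],m["rotation"],state()["eef_pos"],state()["tcp_rot"])
```

```text
[ 477.38317121 -185.92400452  419.98998138] [-0.26824444  0.00334779 -0.03433307] [ 475.32734433 -260.46360673  440.10005016] [-3.13596869  0.00540059 -0.03582619]
```

View pics/w2.png

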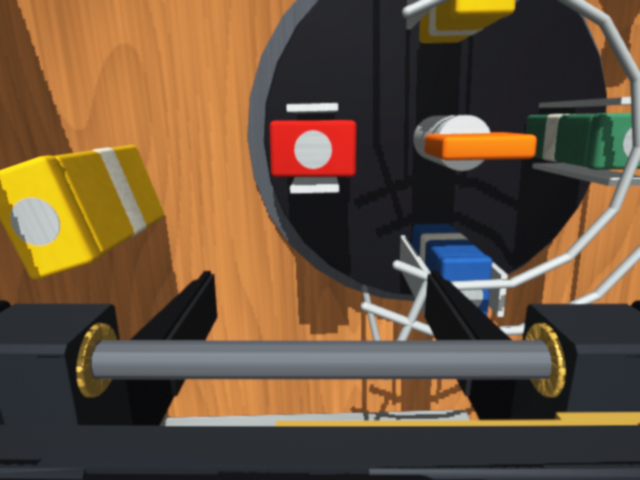

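Run:
```python
from h import *
import json;m=json.load(open("w2.json"))
hsv=cv2.cvtColor(cv2.imread("pics/w2.png"),cv2.COLOR_BGR2HSV)
k=cv2.inRange(hsv,(0,150,120),(6,255,255));ct=max(cv2.findContours(k,0,2)[0],key=cv2.contourArea)
b=cv2.minAreaRect(ct);W=np.array([onz(m,*p,145)[:2] for p in cv2.boxPoints(b)]);e=np.diff(W,axis=0)
r=onz(m,313,149,145);kn=[onz(m,*p,168)[:2].round(1) for p in((429,145),(534,145))]
print(b,W.round(1),W.mean(0),np.degrees(np.arctan2(e[:,1],e[:,0])),"disc",r,kn)
# guard arcs' ends (z165): inner (410,10) and (398,265)
for p in((409,12),(398,265)): print(onz(m,*p,165))
step(*r[:2],240,-2)
```

```text
((312.5, 147.5), (55.0, 85.0), 90.0) [[ 444.5 -186.2]
 [ 498.2 -188.1]
 [ 497.8 -222.9]
 [ 442.2 -221. ]] [ 470.66563042 -204.53868663] [ -1.97266912 -90.7429041  178.05465945] disc [ 470.97210258 -205.21616208  145.        ] [array([ 539.8, -203.6]), array([ 601.7, -205.6])]
[ 527.20782747 -131.30390907  165.        ]
[ 523.15513925 -278.8764736   165.        ]
row [-0.62 -5.49  2.91] [-0.3  0.3 -0.1] t 7.25
```

Request:
{"op": "arm_command", "data": {
  "steps": [
    [-0.6,-3,1,-0.3,0.3,0],
    [-0.6,-5.5,2.9,-0.3,0.3,0],
    [-0.6,-5.5,2.9,-0.3,0.3,0],
    [-0.6,-5.5,5,-0.3,0.3,0],
    [-0.6,-5.5,8,-0.3,0.3,0],
    [-0.6,-5.5,11,-0.3,0.3,0],
    [-0.6,-5.5,13.5,-0.3,0.3,0],
    [-0.6,-5.5,14.4,-0.3,0.3,0],
    [-0.6,-5.5,14.4,-0.3,0.3,0],
    [-0.6,-5.5,14.4,-0.3,0.3,0]
  ]
}}

```text
t: 8.08
eef_pos: [470.8, -204.8, 297.2]
tcp_rot: [-3.141, -0.0, -0.034]
ft_force: [1.2, -0.9, 0.6]
opening: 0.968
```

```bash
python3 -c "
from h import *
step(471,-205,125,-2);print(state()['ft_force'])"
```

```text
row [0.02 0.02 0.09] [-0. -0.  0.] t 8.08
[ 1.2258316  -0.93432231  0.59891306]
```

Request:
{"op": "arm_command", "data": {
  "steps": [
    [0,0,0,0,0,0],
    [0,0,0,0,0,0],
    [0,0,0,0,0,0],
    [0,0,0,0,0,0],
    [0,0,0,0,0,0],
    [0,0,0,0,0,0],
    [0,0,0,0,0,0],
    [0,0,0,0,0,0],
    [0,0,0,0,0,0],
    [0,0,0,0,0,0]
  ],
  "jaw": 3
}}

```text
t: 8.92
eef_pos: [470.5, -204.4, 296.9]
tcp_rot: [-3.141, -0.0, -0.033]
ft_force: [-1.1, -0.1, 5.4]
opening: 0.588
```

Request:
{"op": "arm_command", "data": {
  "steps": [
    [0,0,-1,0,0,0],
    [0,0,-3,0,0,0],
    [0,0,-5,0,0,0],
    [0,0,-7,0,0,0],
    [0,0,-9,0,0,0],
    [0,0,-11,0,0,0],
    [0,0,-13,0,0,0],
    [0,0,-14.5,0,0,0],
    [0,0,-14.5,0,0,0]
  ]
}}

```text
t: 9.67
eef_pos: [470.4, -204.3, 444.7]
tcp_rot: [3.14, -0.004, -0.033]
ft_force: [0.0, -0.1, -1.4]
opening: 0.587
```

Run:
```python
from h import *
im=read_camera("scene");save(im,"pics/s2.png");print(state()["ft_force"],state()["opening"])
step(530,89,265,4)
```

```text
[-0.96778697 -0.13152683 -1.09733146] 0.5876307129867268
row [  4.99 -29.51   0.64] [ 0.1 -0.1 -5.9] t 9.72
```

View pics/s2.png

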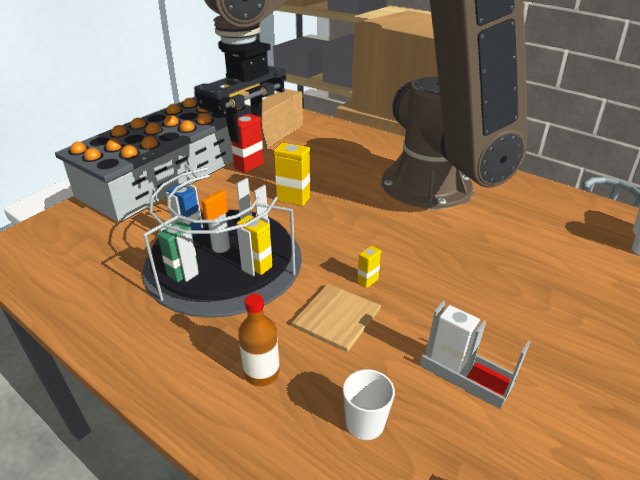

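```bash
python3 -c "
from h import *
step(566.5,89.5,277,-86)"
```

```text
row [  8.64 -29.68  -0.55] [-0.  -0.1 84.1] t 9.72
```

Request:
{"op": "arm_command", "data": {
  "steps": [
    [0.4,-1.5,-0.6,0,0,4],
    [1.2,-4,-0.6,0,0,11],
    [2,-7,-0.6,0,0,18],
    [2.9,-10,-0.6,0,0,25],
    [3.8,-13,-0.6,0,0,32],
    [4.6,-16,-0.6,0,0,39],
    [5.5,-19,-0.6,0,0,46],
    [6.4,-22,-0.6,0,0,53],
    [7.3,-25,-0.6,0,0,60],
    [8,-27.5,-0.6,0,0,67],
    [8.4,-29,-0.6,0,0,74],
    [8.6,-29.7,-0.6,0,0,80]
  ]
}}

```text
t: 10.72
eef_pos: [566.5, 91.7, 446.0]
tcp_rot: [3.139, 0.001, -1.434]
ft_force: [-0.7, -0.0, -1.6]
opening: 0.583
```

```bash
python3 -c "
from h import *
step(566.5,89.5,99.6,-86)"
```

```text
row [ 2.300e-01 -1.000e-02  1.751e+01] [0.1 0.  3.8] t 10.72
```

Request:
{"op": "arm_command", "data": {
  "steps": [
    [0,0,1,0,0,3],
    [0.1,0,4,0,0,3.8],
    [0.1,0,7,0,0,3.8],
    [0.1,0,10,0,0,3.8],
    [0.1,0,13,0,0,3.8],
    [0.1,0,15,0,0,3.8],
    [0.1,0,16,0,0,3.8],
    [0.1,0,16.6,0,0,3.8],
    [0.1,0,17,0,0,3.8],
    [0.1,0,17.2,0,0,3.8],
    [0.1,0,17.4,0,0,3.8],
    [0.1,0,17.4,0,0,3.8]
  ]
}}

```text
t: 11.72
eef_pos: [566.5, 88.7, 274.3]
tcp_rot: [-3.141, 0.0, -1.496]
ft_force: [0.1, -0.5, -1.5]
opening: 0.588
```

Request:
{"op": "arm_command", "data": {
  "steps": [
    [0,0,0.1,0,0,0],
    [0,0,0.2,0,0,0],
    [0,0,0.2,0,0,0]
  ]
}}

```text
t: 11.97
eef_pos: [566.4, 88.6, 272.0]
tcp_rot: [-3.141, 0.0, -1.496]
ft_force: [0.4, 0.4, -2.4]
opening: 0.59
```

Request:
{"op": "arm_command", "data": {
  "steps": [
    [0,0,0.1,0,0,0],
    [0,0,0.2,0,0,0],
    [0,0,0.3,0,0,0],
    [0,0,0.3,0,0,0]
  ]
}}

```text
t: 12.3
eef_pos: [566.5, 88.6, 268.9]
tcp_rot: [-3.141, 0.0, -1.496]
ft_force: [-0.2, -0.6, 1.7]
opening: 0.587
```

Request:
{"op": "arm_command", "data": {
  "steps": [
    [0,0,0,0,0,0],
    [0,0,0,0,0,0],
    [0,0,0,0,0,0],
    [0,0,0,0,0,0],
    [0,0,0,0,0,0],
    [0,0,0,0,0,0]
  ],
  "jaw": 8.5
}}

```text
t: 12.8
eef_pos: [566.4, 88.6, 268.7]
tcp_rot: [3.142, 0.0, -1.496]
ft_force: [-0.3, 0.3, -0.3]
opening: 0.891
```

Request:
{"op": "arm_command", "data": {
  "steps": [
    [0,0,-2,0,0,0],
    [0,0,-5,0,0,0],
    [0,0,-8,0,0,0],
    [0,4,-13,0,0,0],
    [0,7,-14,0,0,0],
    [0,7,-14,0,0,0]
  ]
}}

```text
t: 13.3
eef_pos: [493.4, 83.3, 411.9]
tcp_rot: [-3.139, 0.0, -1.496]
ft_force: [0.6, 0.4, 0.5]
opening: 0.894
```

```bash
python3 -c "
from h import *
step(566.5,40,240,4)"
```

```text
row [ 4.87 -6.96  0.07] [ -0.1  -0.1 -89.7] t 13.3
```

Request:
{"op": "arm_command", "data": {
  "steps": [
    [4.9,-7,0,0,0,-90],
    [4.9,-7,0,0,0,-90],
    [4.9,-7,0,0,0,-90],
    [4.9,-7,0,0,0,-90],
    [4.9,-7,0,0,0,-90],
    [4.9,-7,0,0,0,-90],
    [4.9,-7,0,0,0,-90],
    [4.9,-7,0,0,0,-90],
    [4.9,-7,0,0,0,-90],
    [4.9,-7,0,0,0,-90],
    [4.9,-7,0,0,0,-90],
    [4.9,-7,0,0,0,-90]
  ]
}}

```text
t: 14.3
eef_pos: [570.3, 39.7, 408.2]
tcp_rot: [-3.141, 0.0, 0.01]
ft_force: [0.4, 0.1, 0.6]
opening: 0.892
```

Request:
{"op": "arm_command", "data": {
  "steps": [
    [0,0,0,0,0,-4],
    [0,0,0,0,0,-4],
    [0,0,0,0,0,-4]
  ]
}}

```text
t: 14.55
eef_pos: [570.3, 39.7, 408.4]
tcp_rot: [-3.141, 0.0, 0.071]
ft_force: [-1.2, 0.7, 0.5]
opening: 0.895
```

Run:
```python
from h import *
m=camera_model("wrist");im=read_camera("wrist");save(im,"pics/w3.png");print(state()["eef_pos"],state()["tcp_rot"])
hsv=cv2.cvtColor(im,cv2.COLOR_RGB2HSV)
k=cv2.inRange(hsv,(0,150,120),(6,255,255))
for ct in cv2.findContours(k,0,2)[0]:
  if cv2.contourArea(ct)>800:
    b=cv2.minAreaRect(ct);W=np.array([onz(m,*p,117)[:2] for p in cv2.boxPoints(b)]);e=np.diff(W,axis=0)
    print(b,W.round(1),W.mean(0),np.degrees(np.arctan2(e[:,1],e[:,0])))
```

```text
[570.22096616  39.7325536  408.42140429] [-3.14124048e+00  3.51875162e-04  7.11049111e-02]
((321.5, 156.5), (85.0, 55.0), 90.0) [[548.2 113.6]
 [582.3 116. ]
 [587.1  62.6]
 [551.2  60. ]] [567.21786211  88.06889054] [   4.16287018  -84.80403957 -175.85596741]
```

View pics/w3.png

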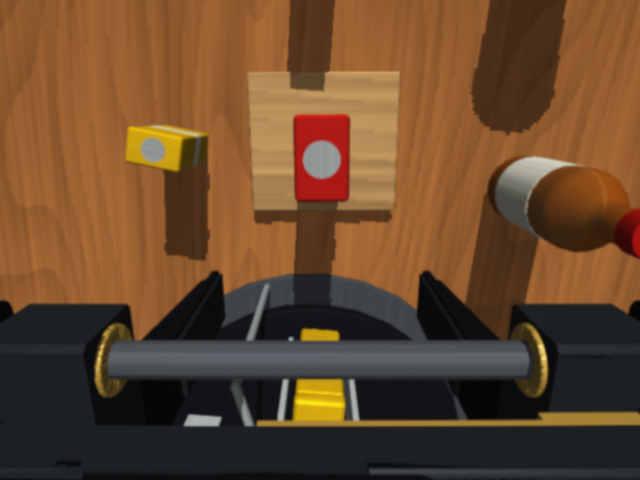

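```bash
python3 -c "
from h import *
step(567,88.3,98,4.3)"
```

```text
row [ 0.03 -4.86 13.91] [-0.   0.  -0.2] t 14.6
```

Request:
{"op": "arm_command", "data": {
  "steps": [
    [0,-3,0,0,0,0],
    [0,-4.9,1,0,0,0],
    [0,-4.9,3,0,0,0],
    [0,-4.9,6,0,0,0],
    [0,-4.9,9,0,0,0],
    [0,-4.9,12,0,0,0],
    [0,-4.9,13.5,0,0,0],
    [0,-4.9,13.9,0,0,0],
    [0,-4.9,13.9,0,0,0],
    [0,-4.9,13.9,0,0,0]
  ]
}}

```text
t: 15.43
eef_pos: [566.8, 88.6, 270.5]
tcp_rot: [-3.141, -0.001, 0.073]
ft_force: [0.8, -0.5, -0.4]
opening: 0.892
```

Request:
{"op": "arm_command", "data": {
  "steps": [
    [0,0,0,0,0,0],
    [0,0,0,0,0,0],
    [0,0,0,0,0,0],
    [0,0,0,0,0,0],
    [0,0,0,0,0,0],
    [0,0,0,0,0,0],
    [0,0,0,0,0,0],
    [0,0,0,0,0,0],
    [0,0,0,0,0,0],
    [0,0,0,0,0,0],
    [0,0,0,0,0,0],
    [0,0,0,0,0,0]
  ],
  "jaw": 1.5
}}

```text
t: 16.43
eef_pos: [566.5, 88.7, 269.7]
tcp_rot: [-3.141, -0.0, 0.074]
ft_force: [-0.1, -0.0, -0.4]
opening: 0.377
```

Request:
{"op": "arm_command", "data": {
  "steps": [
    [0,0,-1,0,0,0],
    [0,0,-3,0,0,0],
    [0,0,-6,0,0,0],
    [0,0,-9,0,0,0],
    [0,0,-12,0,0,0],
    [0,0,-15,0,0,0],
    [0,0,-17,0,0,0],
    [0,0,-17,0,0,0],
    [0,0,-17,0,0,0]
  ]
}}

```text
t: 17.18
eef_pos: [566.0, 88.6, 440.8]
tcp_rot: [-3.141, -0.002, 0.074]
ft_force: [-0.2, -0.7, -2.0]
opening: 0.378
```

```bash
python3 -c "
from h import *
step(552,330,270,-1.1)"
```

```text
row [  0.38 -24.18  -0.04] [-0.  -0.1  5.3] t 17.18
```

Request:
{"op": "arm_command", "data": {
  "steps": [
    [0,-1,0,0,0,0],
    [0.1,-3.5,0,0,0,1],
    [0.1,-6,0,0,0,2],
    [0.2,-9,0,0,0,3],
    [0.3,-12,0,0,0,4],
    [0.3,-15,0,0,0,5],
    [0.3,-18,0,0,0,5.3],
    [0.3,-20,0,0,0,5.3],
    [0.3,-21,0,0,0,5.3],
    [0.3,-21,0,0,0,5.3],
    [0.3,-21,0,0,0,5.3]
  ]
}}

```text
t: 18.1
eef_pos: [553.9, 298.2, 438.7]
tcp_rot: [3.141, 0.002, -0.018]
ft_force: [0.6, 0.1, -1.7]
opening: 0.377
```

Run:
```python
from h import *
import json
m=camera_model("wrist");im=read_camera("wrist");save(im,"pics/w4.png");print(state()["eef_pos"],state()["tcp_rot"])
json.dump({k:np.array(v).tolist() for k,v in m.items()},open("w4.json","w"))
```

```text
[554.02280079 297.63050381 439.1022038 ] [ 3.14109168e+00  1.16910887e-03 -1.86674213e-02]
```

View pics/w4.png

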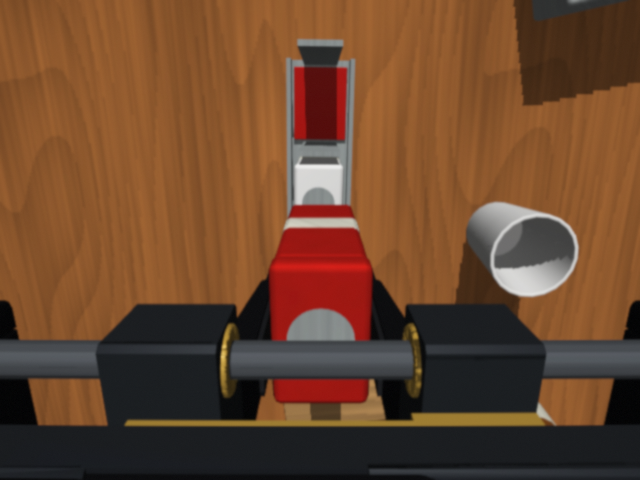

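Run:
```python
from h import *
import json;m=json.load(open("w4.json"))
im=cv2.imread("pics/w4.png");hsv=cv2.cvtColor(im,cv2.COLOR_BGR2HSV)
k=cv2.inRange(hsv,(0,120,50),(8,255,255));k[150:]=0
ct=max(cv2.findContours(k,0,2)[0],key=cv2.contourArea);print(cv2.boundingRect(ct))
for r in (75,90,105,120,135):
    c=np.where(k[r])[0]; a,b=onz(m,c.min(),r+.5,16),onz(m,c.max()+1,r+.5,16);print(r,c.min(),c.max(),a[:2].round(1),b[:2].round(1),((a+b)/2)[:2].round(1))
print("mat near edge y",onz(m,320,141,16)[:2])
cv2.imwrite("pics/w4c.png",cv2.resize(im[30:210,260:380],(480,720)[:2],interpolation=2)[:600])
w=cv2.inRange(hsv,(0,0,200),(179,40,255));
for r in (168,178): c=np.where(w[r,285:360])[0]+285;print("white lid",r,c.min(),c.max(),onz(m,c.min(),r,117)[:2],onz(m,c.max()+1,r,117)[:2])
```

```text
(294, 67, 53, 73)
75 294 346 [531.5 407.2] [579.2 406.4] [555.3 406.8]
90 294 345 [531.  394.4] [578.3 393.6] [554.7 394. ]
105 294 345 [530.6 381.3] [578.3 380.5] [554.4 380.9]
120 294 345 [530.2 368. ] [578.3 367.2] [554.2 367.6]
135 294 344 [529.7 354.5] [577.3 353.7] [553.5 354.1]
mat near edge y [553.90259299 349.03373004]
white lid 168 296 341 [536.63914699 336.40096639] [569.4587862  335.86005033]
white lid 178 297 340 [537.1280939  329.23931368] [568.72126635 328.71837735]
```

View pics/w4c.png

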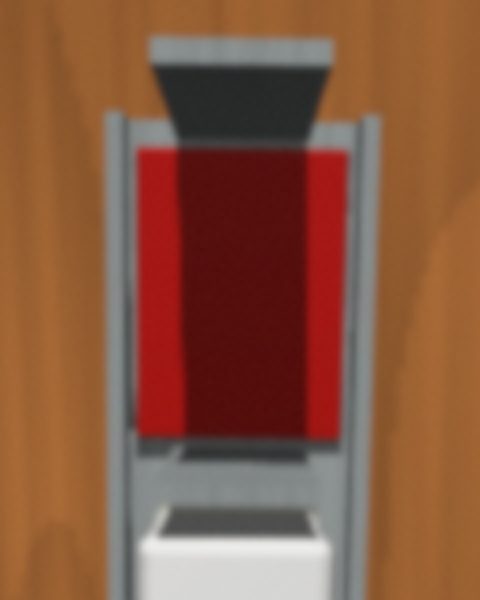

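```bash
python3 -c "
from h import *
step(553.3,381.2,270,-1.7)"
```

```text
row [-0.23 -8.35 -0.22] [0.  0.1 0.6] t 18.15
```

Request:
{"op": "arm_command", "data": {
  "steps": [
    [0,-1.5,0,0,0,0.6],
    [-0.1,-4,0,0,0,0.6],
    [-0.2,-6.5,0,0,0,0.6],
    [-0.2,-8,0,0,0,0.6],
    [-0.2,-8.3,0,0,0,0.6],
    [-0.2,-8.3,0,0,0,0.6],
    [-0.2,-8.3,0,0,0,0.6]
  ]
}}

```text
t: 18.73
eef_pos: [553.8, 380.2, 439.6]
tcp_rot: [3.141, 0.0, -0.03]
ft_force: [0.6, -0.7, -2.1]
opening: 0.379
```

```bash
python3 -c "
from h import *
step(553.3,381.2,102.4,-1.7)"
```

```text
row [-0.04 -0.1  16.59] [0. 0. 0.] t 18.73
```

Request:
{"op": "arm_command", "data": {
  "steps": [
    [0,-0.1,1,0,0,0],
    [0,-0.1,3,0,0,0],
    [0,-0.1,5,0,0,0],
    [0,-0.1,7,0,0,0],
    [0,-0.1,8.5,0,0,0],
    [0,-0.1,10,0,0,0],
    [0,-0.1,11,0,0,0],
    [0,-0.1,11,0,0,0]
  ]
}}

```text
t: 19.4
eef_pos: [553.5, 381.4, 327.4]
tcp_rot: [3.14, 0.003, -0.03]
ft_force: [-0.7, 0.8, -1.8]
opening: 0.381
```

Request:
{"op": "arm_command", "data": {
  "steps": [
    [0,0,1,0,0,0],
    [0,0,2.2,0,0,0],
    [0,0,3.4,0,0,0],
    [0,0,4.4,0,0,0],
    [0,0,5,0,0,0],
    [0,0,5.2,0,0,0],
    [0,0,5.3,0,0,0],
    [0,0,5.3,0,0,0],
    [0,0,5.3,0,0,0]
  ]
}}

```text
t: 20.15
eef_pos: [553.6, 382.4, 277.3]
tcp_rot: [-3.141, -0.001, -0.029]
ft_force: [-0.1, -0.6, -2.0]
opening: 0.379
```

Free of contact so far; about 3.6 mm remain.

Request:
{"op": "arm_command", "data": {
  "steps": [
    [0,0.1,0.1,0,0,0],
    [0,0.1,0.2,0,0,0],
    [0,0.1,0.3,0,0,0],
    [0,0.1,0.35,0,0,0],
    [0,0.1,0.35,0,0,0]
  ]
}}

```text
t: 20.57
eef_pos: [553.5, 381.3, 273.7]
tcp_rot: [-3.141, -0.0, -0.029]
ft_force: [-0.2, -0.8, 2.6]
opening: 0.378
```

Request:
{"op": "arm_command", "data": {
  "steps": [
    [0,0,0,0,0,0],
    [0,0,0,0,0,0],
    [0,0,0,0,0,0],
    [0,0,0,0,0,0],
    [0,0,0,0,0,0],
    [0,0,0,0,0,0]
  ],
  "jaw": 7
}}

```text
t: 21.07
eef_pos: [553.5, 381.3, 273.3]
tcp_rot: [-3.141, 0.0, -0.029]
ft_force: [0.1, 1.0, -0.1]
opening: 0.717
```

Request:
{"op": "arm_command", "data": {
  "steps": [
    [0,0,-2,0,0,0],
    [0,0,-5,0,0,0],
    [0,0,-8,0,0,0],
    [0,0,-12,0,0,0],
    [0,3,-14,0,0,0],
    [0,6,-14,0,0,0],
    [0,8,-14,0,0,0],
    [0,8,-14,0,0,0],
    [0,8,-14,0,0,0]
  ]
}}

```text
t: 21.82
eef_pos: [551.3, 300.6, 413.7]
tcp_rot: [-3.141, -0.0, -0.031]
ft_force: [0.1, -0.4, 0.4]
opening: 0.736
```

Run:
```python
from h import *
m=camera_model("wrist");im=read_camera("wrist");s=read_camera("scene");print(state()["t"],state()["eef_pos"])
hsv=cv2.cvtColor(im,cv2.COLOR_RGB2HSV);k=cv2.inRange(hsv,(0,150,120),(6,255,255))
for ct in cv2.findContours(k,0,2)[0]:
  if cv2.contourArea(ct)>800:
    b=cv2.minAreaRect(ct);W=np.array([onz(m,*p,121)[:2] for p in cv2.boxPoints(b)]);print(b,W.round(1),W.mean(0))
c=np.zeros((480,800,3),np.uint8);c[:300,:400]=cv2.resize(im,(400,300));c[:,400:]=s[:,150:550];save(c,"pics/f.png")
```

```text
21.9167 [551.27454894 301.85965595 413.26054515]
((320.5, 104.5), (89.0, 55.0), 90.0) [[538.1 407.8]
 [571.3 406.9]
 [570.7 353.9]
 [535.6 354.9]] [553.91400803 380.89092301]
```

View pics/f.png

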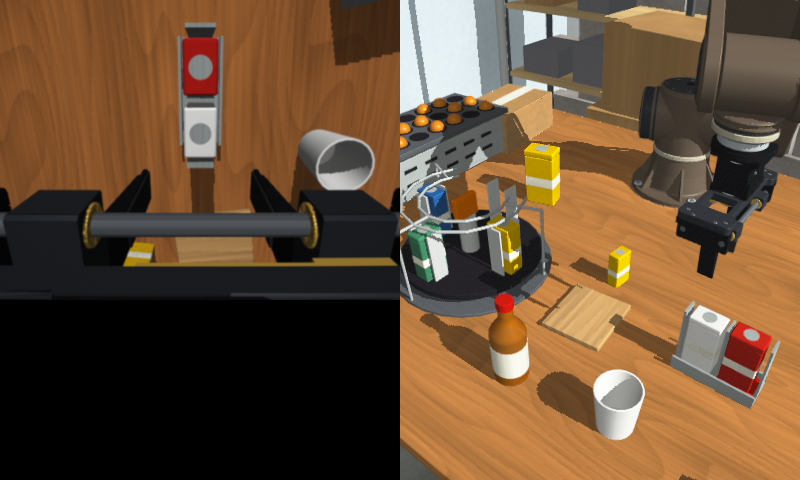

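The red tin is upright in the bay at (200,68), beside the white tin. The other tins, the bottle and the cup are in place, and the gripper is clear.

```bash
python3 -c "
from cell import job_done
print(job_done())"
```

```text
the job is handed in; nothing more can be done
None
```

The red tin now stands upright on the red mat in the rack's empty bay, and the job was handed in at about 22 s of the 72 s allowed.

- **Carousel:** I turned it about 71° clockwise by its knob. The red tin ended within about 1–2 mm of the middle of the open front.
- **Board:** I lifted the tin straight out by its inner and outer ends and lowered it onto the board. Contact force on touchdown was only a few newtons. I let go, turned the gripper 90° and took the tin again by its broad sides.
- **Rack:** I lowered the tin onto the mat, again with a few newtons at touchdown, and released it.

**Last checks:** The final wrist picture put the tin's centre at (553.9, 380.9) mm, about 1 mm from the measured bay centre. The last pictures showed the carousel tins, white tin, bottle and cup standing where they were. The gripper was clear of everything.

**Disagreements:** The top and wrist cameras differed by about 2 mm on the mat's x position, so I aimed between them. While turning the knob, the wrist force reached about 24 N (limit 120 N), because my estimate of the turning axis was a millimetre or two off.

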